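# Set the bench out for soldering

### The arm

A 6-joint arm with a two-finger parallel gripper is mounted at the origin on the work surface. World frame = base frame: x ahead of the robot, y to its left, z up, the work surface at z = 0. Lengths are in m, angles in rad, forces in N, time in s.
With the tool pointing down it reaches from about 0.2 to 0.875 m from the base axis. Payload 3.4 kg.
Tool frame: the origin (TCP) lies at the very end of the fingers, on their centre line; the grasp point (between the pads) lies 19 mm behind it (manip.grasp_offset is the distance from the TCP to the grasp point, in m); z points along the fingers, y is the direction in which the jaws open and shut (so a half turn about z gives the same grasp; the last joint's range is limited). The gripper opens to 94 mm and grips with 3 to 60 N. Pads are 16 mm wide; open, the fingers measure 119 mm over their backs; the gripper's body (75 mm by 177 mm) begins 78 mm behind the grasp point.
Start: joints at [-0.121, 0.276, 1.505, -0, 1.361, -0.121], TCP at [0.575, -0, 0.205] pointing down, gripper open.
Joint ranges: [-2.89, 2.89], [-0.75, 2.08], [0.22, 2.7], [-1.18, 4.32], [0.11, 2.71], [-2.7, 2.7]. Speed limits (rad/s): [2.57, 2.57, 3.14, 3.14, 3.14, 3.14].

### API

Orientations are given as a unit quaternion [x, y, z, w].
In Python, from workcell import manip, cams, finder gives the robot as it stands.
- The arm moves only by the shell command python3 -m inch 'ROWS' [FORCE]. ROWS is JSON, a list of rows, each a list of 7 numbers: the gripper command: -1 is shut, 1 is fully open, values between are in proportion, then the shift along the tool's x, y, z in mm, then the turn, a rotation vector about the tool's x, y, z in degrees. In form: [[claw, x, y, z, ax, ay, az], ...]. A call has 1 to 10 rows; each row shifts and turns the commanded pose from where the row before left it, along the tool's axes as they then stand; what a row does not reach is not made up. A row lasts 1/8 s, in which the tool goes at most 62.5 mm and 10.7 degrees, less where a joint would pass 70% of its speed; a pose out of reach is approached as far as the arm can. A call with a gripper value outside its range is refused whole. The fingers move at their own pace and stop on an object; FORCE is the grip in N (left out, the last holds). Time passes only in rows, so rows that do not move let the fingers close. It gives the time, the measured TCP pose, the force and the opening at its end, in the units of the state.
- manip.observe(): the state, without advancing time (a new reading comes with each control period).
- cams.snapshot(name): name is "scene" or "side" or "wrist"; returns (picture, depth): 480x640x3 uint8, red, green, blue; 480x640 float32, m along the optical axis (not along the pixel's ray), 0 where there is no reading.
- cams.camera_model(name): a dict with "fx", "fy", "cx", "cy" (pixels), "R" (3x3) and "t" (3): a world point X has camera coordinates R X + t; the wrist camera has in their place "hand_eye" (4x4, takes a point from camera to tool coordinates, whose origin is the TCP and whose axes are the flange's). Camera axes: x right, y down, z forward; pixel columns grow to the right and rows downward; lengths in m; the calibration is good to about 2 mm. A picture is of the moment at which its call begins: read the wrist's pose just before it. camera_model takes no time and is no camera call.
- manip.hand_in(): hands the job in, once; it reports no verdict.
Trained networks look in the newest picture that a camera, given by its name, has taken for a name from the list of things; names that differ only in an ending like _2 or _b are one class to them, and where a whole thing is asked for, a point or a joint stands for the part that bears it (a point fixed in the world has none). Each returns a list of dicts, best first, with "conf" (0 to 1); they miss things now and then, are a little off and sometimes report something else, mostly with a low value. They report only what shows in the picture. A call takes as long as a camera call. They do not tell look-alikes from the thing itself.
- finder.recognise(camera, label): "box" ([centre column, centre row, width, height] as shares, 0 to 1, of the picture: columns of its width, rows of its height, round what is visible of it).
The state is a dict: "time": time; "joints": joint angles; "joint_velocities": joint speeds; "joint_efforts": joint torques, N m; "ee_pos": TCP position; "tool_rot": TCP orientation; "ft_force": force on the tool from outside, world axes, zero at the start; "moment": the same for the moment, N m; "finger_gap": finger opening in m.
Only numpy, scipy, OpenCV 4.12 (cv2) and the standard library are available. Lean on these libraries where they do the work, as an engineer would, in place of code of your own. Each camera call takes 0.05 s, during which the arm holds its last target.

### The job

Set the bench out for soldering. Put both solder reels over the post of the reel stand, the large reel at the bottom and the small one resting on top of it; stand the tip cleaner midway between the board holder and the iron stand, and the flux jar squarely in front of the board holder (on the robot's side), about a finger's width clear of it. Lay the circuit board flat in the jaws of the board holder, heat sink up and centred along the jaws, and do not knock over the alcohol bottle.

Things in the scene. Friction and masses are not known exactly. Their poses are not given: they have to be found in the camera images.
- large_reel: Large reel of solder wire standing on its flange: 60 mm diameter, 50 mm high, black flanges and bright tin windings, a 20 mm through bore upright in the middle. 0.45 kg. Origin: centre of its underside, z up along the bore.
- small_reel: Small reel of solder wire standing on its flange: 44 mm diameter, 32 mm high, the same look and the same 20 mm through bore. 0.12 kg. Origin: centre of its underside, z up along the bore.
- tip_cleaner: Soldering-tip cleaner: a black round pot, 60 mm diameter and straight-sided up to 36 mm, with a steel conical cover and brass wool in its mouth, 48 mm high in all. 0.2 kg. Origin: centre of its underside.
- flux_jar: Low round flux jar, amber glass with a white ribbed screw lid: 44 mm diameter at the lid (41 mm below 17 mm height), 30 mm high. 0.06 kg. Origin: centre of its underside.
- circuit_board: Green circuit board, 100 mm (its x) by 64 (its y) by 2, 0.12 kg, a black finned heat sink in its middle: 28 mm along x, 34 along y, top 30 mm above the underside. Pinch the heat sink across its 28 mm: either side of it along x, near y = 0, are only chips up to 3.6 mm above the underside; corner parts reach 13 mm. Origin: centre of the underside, z up. Fits the holder either way round.
- board_holder: Fixed board holder 100 mm (x) by 150 (y), 38 high, open middle; yaw varies. Two aluminium jaws along x: flat ledges at 30 mm height, 25 to 35.5 mm either side of the centre line, outside them lips upright to 33 mm, then flaring to 37. The board lies on both ledges, long side along x, 3.5 mm play each side. Front: -x side, edge 50 mm from centre. Origin: footprint centre.
- iron_stand: Fixed soldering-iron stand: dark cast base 120 mm (x) by 80 (y) by 16, a steel coil leaning to the front (-x, to the robot) with the iron in it; the black handle overhangs the front edge by about 30 mm, up to 160 mm high, within 20 mm of the stand's centre plane. It stands left or right of the board holder. Origin: centre of the base, at bench height.
- reel_stand: Fixed reel stand, on the other side of the board holder: a steel disc, 90 mm diameter, 8 mm thick, with an upright 10 mm post in its middle, round-ended, top at 75 mm height. Reels drop over the post and rest on the disc or on each other. Origin: centre of the disc's underside, at bench height.
- bottle: White round alcohol dispenser bottle with a grey neck and steel pump dish, 58 mm diameter, 117 mm high, loose, standing on the mat beside the work. Only to be left standing. Origin: centre of its underside, z up.
Things that resemble listed ones, but are neither listed nor needed, are in the scene too. Leave any green or red look-alike of the large_reel alone. What is shaped like the tip_cleaner but purple is not meant.

How it is judged:
At the end, for the whole second after the job is handed in: Reels over the post, large on the disc, small on it; cleaner upright, within 162 mm of both holder and iron stand and 35 mm of the stand's cross line; jar upright 2-43 mm before the holder, 27 mm of its middle; board flat on the ledges, centred to 15 mm; bottle standing; all at rest, released (horizontal distance between each of large_reel, small_reel and reel_stand below 0.008 m and z of large_reel in the frame of reel_stand between 0.005 and 0.011 m and angle between each of large_reel, small_reel's own z axis and vertical below 0.06 rad and z of small_reel in the frame of reel_stand between 0.054 and 0.062 m and horizontal distance between tip_cleaner and board_holder below 0.162 m and horizontal distance between tip_cleaner and iron_stand below 0.162 m and x of tip_cleaner in the frame of iron_stand between -0.035 and 0.035 m and angle between each of tip_cleaner, flux_jar's own z axis and vertical below 0.08 rad and height (world z) of each of tip_cleaner, flux_jar below 0.005 m and x of flux_jar in the frame of board_holder between -0.115 and -0.074 m and y of flux_jar in the frame of board_holder between -0.027 and 0.027 m and z of circuit_board in the frame of board_holder between 0.0278 and 0.0322 m and angle between circuit_board's own z axis and vertical below 0.045 rad and x of circuit_board in the frame of board_holder between -0.015 and 0.015 m and y of circuit_board in the frame of board_holder between -0.006 and 0.006 m and angle between the x axis of circuit_board and the x axis of board_holder, either way round below 0.12 rad and angle between bottle's own z axis and vertical below 0.1 rad and linear speed of each of large_reel, small_reel, tip_cleaner, flux_jar, circuit_board below 0.02 m/s); the robot touches nothing.
It fails at once if the alcohol bottle is knocked over (angle between bottle's own z axis and vertical above 0.5 rad).
It also fails if it takes over 131 s, if anything falls off the work surface, if the arm or the gripper's body presses on something with over 40 N, if the wrist force passes 120 N, or if a joint passes its speed limit or range.

## Working session

There is one attempt and no reset: what is moved stays moved. The work goes in short steps, Python scripts to look and compute and a shell command to move; the robot and the scene stay as the last step left them, time stands still between calls to the robot, and variables do not carry over. Pictures are saved under pics/ and viewed, and the job is handed in when it is done.

```bash
ls; mkdir -p pics; cat > h.py <<'E'
import numpy as np, cv2
from workcell import manip, cams, finder
from scipy.spatial.transform import Rotation as Rn
def cloud(name, d):
    m=cams.camera_model(name); v,u=np.mgrid[0:480,0:640]
    P=np.stack([(u-m['cx'])/m['fx']*d,(v-m['cy'])/m['fy']*d,d],-1)
    if name=='wrist':
        s=manip.observe(); H=np.array(m['hand_eye'])
        P=P@H[:3,:3].T+H[:3,3]
        return P@Rn.from_quat(s['tool_rot']).as_matrix().T+np.array(s['ee_pos'])
    return (P-np.array(m['t']))@np.array(m['R'])
E
python3 - <<'E'
from h import *
for n in ['scene','side','wrist']:
    p,d=cams.snapshot(n); cv2.imwrite(f'pics/{n}0.png',p[...,::-1]); np.save(f'{n}0.npy',d)
    print(n,cams.camera_model(n))
    if n!='wrist':
      W=cloud(n,d)
      for l in ['large_reel','small_reel','tip_cleaner','flux_jar','circuit_board','board_holder','iron_stand','reel_stand','bottle']:
        for r in finder.recognise(n,l)[:4]:
            b=r['box'];u,v=int(b[0]*640),int(b[1]*480)
            print(l,round(r['conf'],2),u,v,int(b[2]*640),int(b[3]*480),W[v,u].round(3))
s=manip.observe();print(s)
E
```

```text
pics
scene {'fx': 480.79444033059553, 'fy': 480.79444033059553, 'cx': 317.8234690476079, 'cy': 239.65267790407526, 'R': array([[-0.62563906,  0.78011133,  0.00144062],
       [ 0.678945  ,  0.54541261, -0.49148629],
       [-0.38419975, -0.30651492, -0.87088412]]), 't': array([ 0.25515131, -0.33590665,  1.30595804])}
large_reel 0.94 441 329 33 33 [0.47  0.379 0.008]
large_reel 0.88 546 299 36 32 [0.279 0.518 0.021]
large_reel 0.82 389 294 35 31 [0.491 0.256 0.05 ]
small_reel 0.62 355 250 25 22 [0.429 0.126 0.   ]
tip_cleaner 0.88 193 148 25 27 [ 0.469 -0.349  0.042]
tip_cleaner 0.59 212 174 32 26 [ 0.497 -0.255  0.042]
flux_jar 0.82 308 218 19 20 [0.445 0.001 0.033]
circuit_board 0.63 260 196 32 29 [0.595 0.028 0.316]
circuit_board 0.55 354 250 21 20 [0.431 0.125 0.002]
board_holder 0.88 250 281 83 71 [ 0.637 -0.009 -0.   ]
board_holder 0.38 346 346 71 93 [0.642 0.257 0.078]
iron_stand 0.69 347 345 74 94 [0.64  0.257 0.08 ]
iron_stand 0.54 306 216 21 21 [ 0.442 -0.008  0.03 ]
reel_stand 0.6 180 216 45 32 [ 0.619 -0.248  0.01 ]
bottle 0.91 124 166 30 45 [ 0.626 -0.403  0.082]
side {'f
[... 1512 characters left out ...]
ts': array([-1.20975383e-01,  2.75888349e-01,  1.50487392e+00,  4.37603098e-06,
        1.36071366e+00, -1.21018087e-01]), 'joint_velocities': array([ 1.76461061e-03, -1.91530099e-03,  2.72186130e-04, -1.17192654e-05,
       -6.45961368e-04, -4.00148182e-04]), 'joint_efforts': array([ 1.21156219e-03, -4.04478157e+01, -2.37504101e+01,  7.04912259e-02,
        2.48075696e-02,  2.33955788e-06]), 'ee_pos': array([5.75043204e-01, 5.19638919e-06, 2.05510076e-01]), 'tool_rot': array([7.07092004e-01, 7.07121556e-01, 3.76693323e-05, 4.46272103e-05]), 'ft_force': array([ 0.01974153, -0.43799483, -0.58743338]), 'moment': array([-0.00717639, -0.01017877,  0.00521869]), 'finger_gap': 0.09405876033340987}
```

View pictures.

View pics/scene0.png

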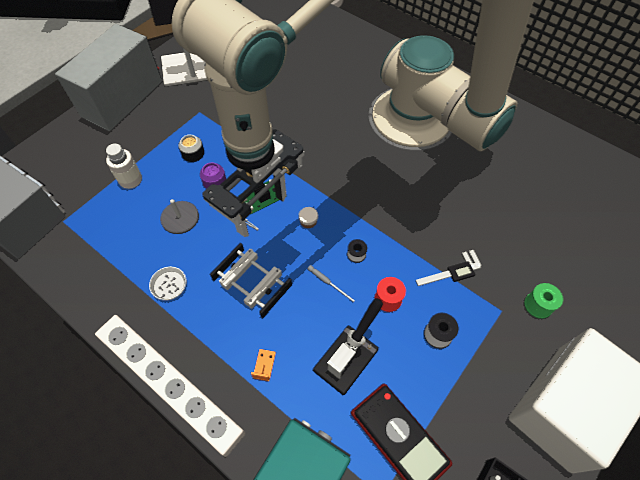

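View pics/side0.png

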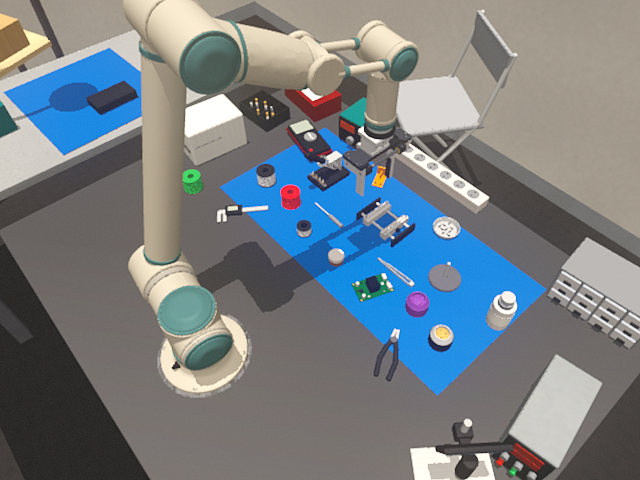

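View pics/wrist0.png

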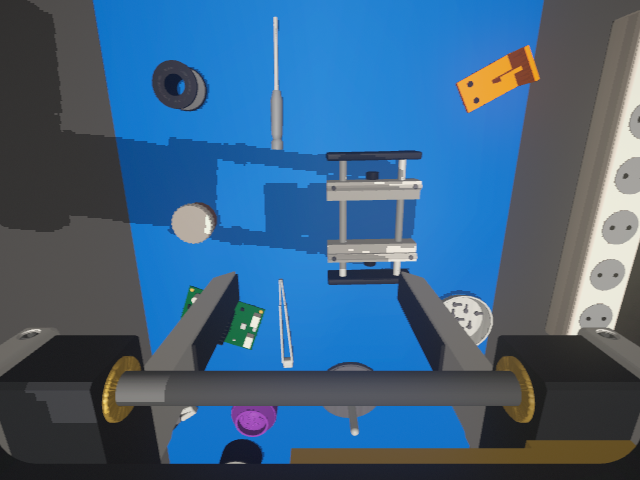

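```bash
cat > m0.py <<'E'
from h import *
G={'large':(.464,.365,.040,.053),'small':(.43,.127,.025,.035),'jar':(.435,-.005,.026,.033),'tip':(.445,-.37,.025,.040),'purple':(.47,-.27,.025,.040),'bottle':(.60,-.42,.02,.07),'disc':(.62,-.25,.004,.014),'post':(.62,-.25,.03,.08),'board':(.43,-.15,.015,.035)}
for n in ['scene','side','wrist']:
    W=cloud(n,np.load(n+'0.npy')); d=np.load(n+'0.npy')
    for k,(x,y,a,b) in G.items():
        m=(d>0)&(np.hypot(W[...,0]-x,W[...,1]-y)<.07)&(W[...,2]>a)&(W[...,2]<b)
        p=W[m]
        if len(p)<8: continue
        c,r=cv2.minEnclosingCircle(p[:,:2].astype(np.float32))
        print(n,k,len(p),'mec',np.round(c,3),round(r,3),'mean',p.mean(0).round(3),'zmax',p[:,2].max().round(3))
E
python3 m0.py
python3 - <<'E'
import cv2
a=cv2.imread('pics/scene0.png');b=cv2.imread('pics/side0.png')
r=lambda i,x,y,w,h:cv2.resize(i[y:y+h,x:x+w],(400,300),interpolation=2)
import numpy as np
cv2.imwrite('pics/c0.png',np.vstack([np.hstack([r(a,370,270,100,75),r(a,160,120,100,75)]),np.hstack([r(b,240,150,80,60),r(b,390,280,80,60)])]))
E
```

```text
scene large 627 mec [0.481 0.378] 0.031 mean [0.482 0.379 0.049] zmax 0.053
scene small 232 mec [0.435 0.134] 0.023 mean [0.436 0.134 0.031] zmax 0.035
scene jar 242 mec [ 0.436 -0.009] 0.023 mean [ 0.437 -0.008  0.029] zmax 0.033
scene tip 154 mec [ 0.464 -0.369] 0.03 mean [ 0.472 -0.356  0.034] zmax 0.04
scene purple 163 mec [ 0.488 -0.287] 0.056 mean [ 0.5   -0.252  0.035] zmax 0.04
scene bottle 362 mec [ 0.621 -0.428] 0.03 mean [ 0.627 -0.41   0.046] zmax 0.07
scene disc 927 mec [ 0.62 -0.25] 0.07 mean [ 0.621 -0.249  0.007] zmax 0.013
scene post 61 mec [ 0.621 -0.251] 0.005 mean [ 0.621 -0.25   0.055] zmax 0.076
scene board 94 mec [ 0.441 -0.14 ] 0.029 mean [ 0.451 -0.137  0.025] zmax 0.033
side large 204 mec [0.478 0.38 ] 0.033 mean [0.478 0.377 0.047] zmax 0.053
side small 124 mec [0.434 0.132] 0.024 mean [0.432 0.133 0.03 ] zmax 0.035
side jar 126 mec [ 0.433 -0.009] 0.023 mean [ 0.433 -0.009  0.029] zmax 0.033
side tip 161 mec [ 0.458 -0.371] 0.03 mean [ 0.448 -0.377  0.035] zmax 0.04
side purple 156 mec [ 0.488 -0.267] 0.031 mean [ 0.478 -0.272  0.035] zmax 0.04
side bottle
[... 162 characters left out ...]
ec [ 0.614 -0.255] 0.005 mean [ 0.614 -0.254  0.053] zmax 0.074
side board 147 mec [ 0.433 -0.139] 0.034 mean [ 0.445 -0.143  0.025] zmax 0.034
wrist small 1466 mec [0.432 0.134] 0.022 mean [0.432 0.134 0.031] zmax 0.034
wrist jar 1231 mec [ 0.433 -0.008] 0.023 mean [ 0.433 -0.007  0.03 ] zmax 0.032
wrist tip 287 mec [ 0.46  -0.356] 0.026 mean [ 0.462 -0.345  0.031] zmax 0.039
wrist purple 145 mec [ 0.488 -0.293] 0.052 mean [ 0.499 -0.259  0.036] zmax 0.04
wrist disc 596 mec [ 0.617 -0.251] 0.046 mean [ 0.616 -0.255  0.008] zmax 0.01
wrist post 229 mec [ 0.616 -0.251] 0.005 mean [ 0.616 -0.249  0.058] zmax 0.076
wrist board 113 mec [ 0.436 -0.135] 0.033 mean [ 0.457 -0.147  0.026] zmax 0.031
```

View pics/c0.png

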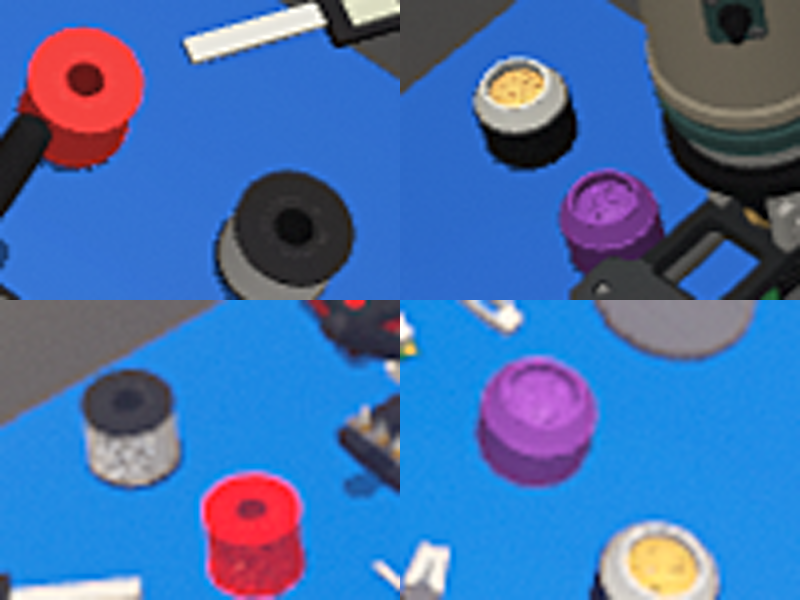

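```bash
cat > m1.py <<'E'
from h import *
for n in ['scene','side','wrist']:
    d=np.load(n+'0.npy');W=cloud(n,d);im=cv2.imread(f'pics/{n}0.png');hsv=cv2.cvtColor(im,cv2.COLOR_BGR2HSV)
    def rect(m,lab):
        p=W[m]
        if len(p)<20: return
        # trim by robust
        (c,s,a)=cv2.minAreaRect((p[:,:2]*1000).astype(np.float32)); print(n,lab,len(p),np.round(c,1),np.round(s,1),round(a,1))
    x,y,z=W[...,0],W[...,1],W[...,2]
    near=lambda cx,cy,r:(d>0)&(np.hypot(x-cx,y-cy)<r)
    rect(near(.637,-.005,.1)&(z>.012)&(z<.05),'holder all')
    rect(near(.637,-.005,.1)&(z>.026)&(z<.050),'holder top')
    rect(near(.637,-.005,.1)&(z>.005)&(z<.05),'holder low')
    rect(near(.65,.27,.09)&(z>.006)&(z<.022),'iron base')
    g=(hsv[...,0]>50)&(hsv[...,0]<80)&(hsv[...,1]>100)
    rect(near(.44,-.14,.08)&g&(z<.008),'board green')
    rect(near(.44,-.14,.08)&(z>.022)&(z<.034),'sink')
E
python3 m1.py
```

```text
scene holder all 1930 [636.1  -5.5] [101.6 152.5] 0.7
scene holder top 1211 [636.4  -5.2] [101.  151.6] 0.6
scene holder low 2068 [633.7  -6.3] [164.1 177.2] 31.4
scene iron base 1631 [641.9 287.6] [151.2 140.9] 4.7
scene board green 268 [ 454.3 -142.2] [65.3 82.3] 68.7
scene sink 68 [ 450.9 -140.4] [33.2 28. ] 74.4
side holder all 953 [632.6  -5.9] [105.2 154.3] 0.5
side holder top 481 [632.6  -6.3] [104.7 152. ] 0.1
side holder low 1053 [630.2  -6.9] [181.6 154.4] 3.3
side iron base 620 [644.6 272.4] [165.4 130.2] 74.6
side board green 290 [ 442.9 -139.1] [63.2 92.8] 74.3
side sink 108 [ 447.2 -141.7] [37.5 28.4] 66.1
wrist holder all 6664 [632.9  -5.1] [100.4 149.9] 1.1
wrist holder top 4698 [632.9  -5.1] [100.4 149.9] 1.1
wrist holder low 6875 [632.9  -5.1] [100.4 149.9] 1.1
wrist board green 956 [ 447.1 -141.5] [64.4 98. ] 70.4
wrist sink 99 [ 457.1 -145. ] [34.8  5.9] 70.2
```

```bash
python3 -m inch '[[0.3,-35,-32,15,0,0,0],[0.3,-35,-32,15,0,0,0],[0.3,-35,-32,15,0,0,0],[0.3,-36,-32,15,0,0,0],[0.3,0,0,0,0,0,10],[0.3,0,0,0,0,0,10],[0.3,0,0,0,0,0,0]]' 30
cat > w.py <<'E'
from h import *
import sys
n=sys.argv[1]
for k in range(1):
    s=manip.observe();p,d=cams.snapshot('wrist'); cv2.imwrite(f'pics/{n}.png',p[...,::-1]); np.save(n+'.npy',d)
W=cloud('wrist',d);hsv=cv2.cvtColor(p,cv2.COLOR_RGB2HSV)
np.save(n+'_W.npy',W)
print('t',s['time'],'tcp',s['ee_pos'].round(4),'a',np.degrees(np.arctan2(*Rn.from_quat(s['tool_rot']).as_matrix()[[1,0],1])).round(2),'gap',s['finger_gap'].round(4),'f',s['ft_force'].round(1))
def pts(x,y,r,z0,z1,extra=None):
    m=(d>0)&(np.hypot(W[...,0]-x,W[...,1]-y)<r)&(W[...,2]>z0)&(W[...,2]<z1)
    if extra is not None:m&=extra
    return W[m]
def rect(p,lab):
    print(lab,len(p),[np.round(q,1) for q in cv2.minAreaRect((p[:,:2]*1000).astype(np.float32))] if len(p)>9 else '')
def circ(p,lab):
    if len(p)<9: print(lab,len(p));return
    c,r=cv2.minEnclosingCircle((p[:,:2]*1000).astype(np.float32)); print(lab,len(p),'circ',np.round(c,1),round(r,1),'z',p[:,2].mean().round(4))
green=(hsv[...,0]>50)&(hsv[...,0]<80)&(hsv[...,1]>100)
E
cat > s1.py <<'E'
from w import *
rect(pts(.447,-.1415,.08,-.01,.008,green),'board');rect(pts(.447,-.1415,.04,.024,.034),'sink')
E
python3 s1.py b1
```

```text
time: 1.92
ee_pos: [0.447, -0.1412, 0.1456]
tool_rot: [0.819, 0.574, 0.0, 0.0]
ft_force: [0.0, 0.3, 0.1]
finger_gap: 0.0609Traceback (most recent call last):
  File "s1.py", line 1, in <module>
    from w import *
  File "w.py", line 8, in <module>
    print('t',s['time'],'tcp',s['ee_pos'].round(4),'a',np.degrees(np.arctan2(*Rn.from_quat(s['tool_rot']).as_matrix()[[1,0],1])).round(2),'gap',s['finger_gap'].round(4),'f',s['ft_force'].round(1))
                                                                                                                                                ^^^^^^^^^^^^^^^^^^^^^
AttributeError: 'float' object has no attribute 'round'
```

View pics/b1.png

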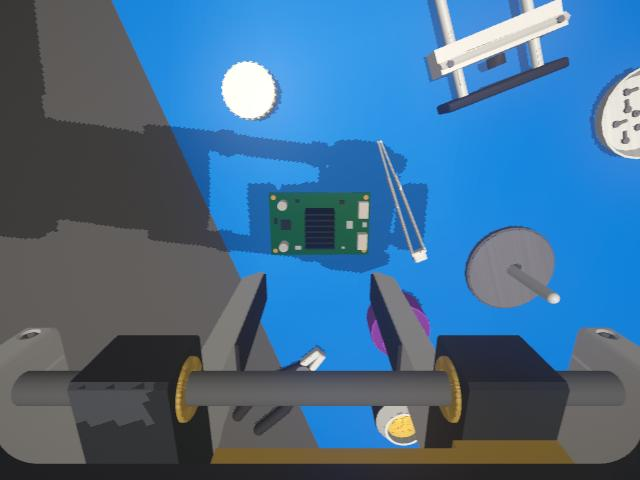

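```bash
sed -i "s/s\['finger_gap'\].round(4)/round(s['finger_gap'],4)/" w.py; python3 s1.py b1
```

```text
t 1.975 tcp [ 0.4471 -0.1411  0.1456] a -19.84 gap 0.0609 f [-0.2  0.9  0.6]
board 1365 [array([ 448. , -139.4]), array([59.6, 98.3]), np.float64(70.8)]
sink 698 [array([ 446.9, -140.8]), array([34.6, 27.9]), np.float64(70.0)]
```

```bash
python3 -m inch '[[0.3,0,0,50,0,0,0],[0.3,0,0,50,0,0,0],[0.3,0,0,30,0,0,0],[0.3,0,0,9,0,0,0],[0.3,0,0,0,0,0,0],[-1,0,0,0,0,0,0],[-1,0,0,0,0,0,0],[-1,0,0,0,0,0,0],[-1,0,0,0,0,0,0]]' 30; python3 -c "
from h import *
s=manip.observe();print(s['ee_pos'],s['finger_gap'],s['ft_force'])"
```

```text
time: 3.15
ee_pos: [0.4476, -0.1412, 0.007]
tool_rot: [0.819, 0.574, 0.0, 0.001]
ft_force: [0.0, -0.2, 2.5]
finger_gap: 0.0279
[ 0.44755082 -0.1412324   0.00700905] 0.027871932964654025 [ 0.04877263 -0.23371666  2.49101034]
```

```bash
python3 -m inch '[[-1,0,0,-30,0,0,0],[-1,0,0,-45,0,0,0],[-1,0,0,-30,0,0,-7],[-1,0,0,0,0,0,-7],[-1,0,0,0,0,0,-7],[-1,35,47,0,0,0,0],[-1,35,47,0,0,0,0],[-1,35,46,0,0,0,0],[-1,34,46,0,0,0,0],[-1,0,0,0,0,0,0]]'; cat > s2.py <<'E'
from w import *
rect(pts(.633,-.005,.1,.012,.045),'holder')
rect(pts(.633,-.005,.1,.02,.2,green),'board')
b=pts(.633,-.005,.1,.08,.2,green);print(b.mean(0))
E
python3 s2.py b2
```

```text
time: 4.4
ee_pos: [0.6333, 0.0038, 0.1105]
tool_rot: [0.7, 0.714, 0.001, 0.0]
ft_force: [-0.3, -0.7, -1.4]
finger_gap: 0.028
t 4.4 tcp [0.6333 0.0038 0.1105] a 1.2 gap 0.028 f [-0.3 -0.7 -1.4]
holder 5732 [array([630.2,  -6.5]), array([100.2, 150. ]), np.float64(1.0)]
board 5833 [array([629.2,   3.5]), array([99.1, 63.9]), np.float64(1.0)]
[0.6299008  0.01884674 0.10507337]
```

View pics/b2.png

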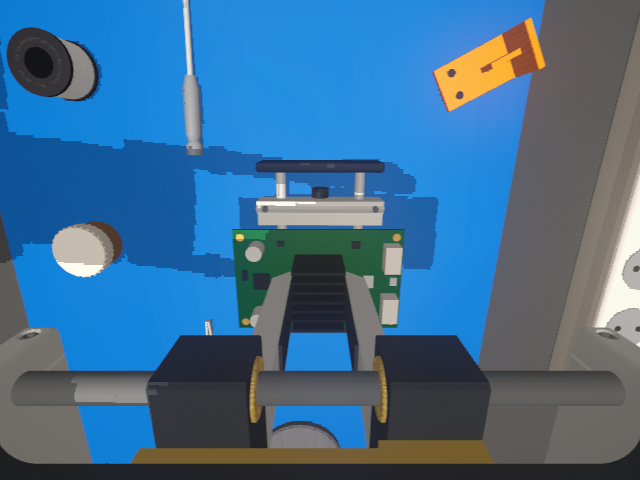

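```bash
python3 -m inch '[[-1,-10,1,0,0,0,0],[-1,0,0,30,0,0,0],[-1,0,0,32,0,0,0],[-1,0,0,0,0,0,0],[-1,0,0,0,0,0,0]]'; python3 s2.py b3
```

```text
time: 5.08
ee_pos: [0.632, -0.01, 0.0507]
tool_rot: [0.701, 0.713, 0.0, 0.001]
ft_force: [-0.4, 0.3, -1.0]
finger_gap: 0.0276
t 5.075 tcp [ 0.632  -0.01    0.0507] a 0.93 gap 0.0276 f [-0.4  0.3 -1. ]
holder 11770 [array([632.1,  -4.9]), array([103.4, 150.3]), np.float64(1.0)]
board 6566 [array([630.9,  -8.8]), array([99.7, 63.8]), np.float64(0.8)]
[ 0.64472748 -0.0167232   0.08257329]
```

View pics/b3.png

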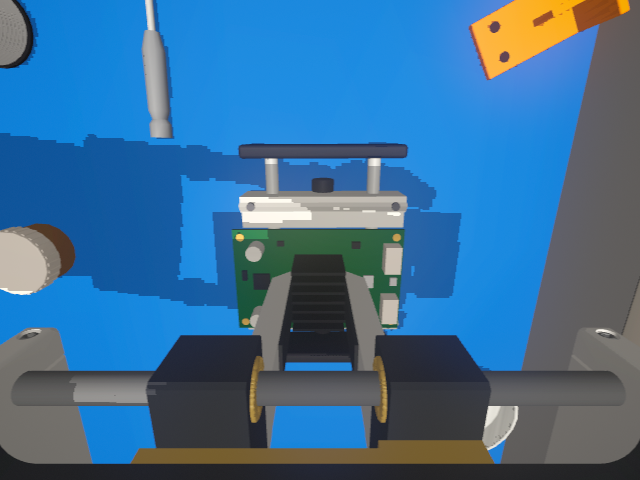

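```bash
python3 -m inch '[[-1,4,2,0,0,0,0],[-1,0,0,0,0,0,0],[-1,0,0,0,0,0,0],[-1,0,0,0,0,0,0]]'; cat > s2.py <<'E'
from w import *
rect(pts(.633,-.005,.1,.012,.040),'holder')
rect(pts(.633,-.005,.1,.042,.06,green),'board')
E
python3 s2.py b4
```

```text
time: 5.62
ee_pos: [0.6337, -0.0046, 0.0496]
tool_rot: [0.701, 0.713, 0.0, 0.0]
ft_force: [0.1, -0.0, -1.7]
finger_gap: 0.028
t 5.625 tcp [ 0.6337 -0.0046  0.0496] a 1.01 gap 0.028 f [ 0.1 -0.  -1.7]
holder 10334 [array([633.1,  -5.1]), array([100.2, 150.4]), np.float64(1.1)]
board 6575 [array([632. ,  -3.6]), array([99.5, 64. ]), np.float64(1.1)]
```

```bash
python3 -m inch '[[-1,-1.5,1,5,0,0,0],[-1,0,0,5,0,0,0],[-1,0,0,2,0,0,0],[-1,0,0,0,0,0,0],[-1,0,0,0,0,0,0]]'; cat > s2.py <<'E'
from w import *
rect(pts(.633,-.005,.1,.012,.031),'holder')
rect(pts(.633,-.005,.1,.028,.06,green),'board')
E
python3 s2.py b5
```

```text
time: 6.3
ee_pos: [0.6348, -0.0062, 0.0374]
tool_rot: [0.701, 0.713, 0.0, 0.0]
ft_force: [0.1, 0.4, -1.4]
finger_gap: 0.0279
t 6.3 tcp [ 0.6348 -0.0062  0.0374] a 1.0 gap 0.0279 f [ 0.1  0.4 -1.4]
holder 7307 [array([632.8,  -1.6]), array([100.6, 143.5]), np.float64(1.1)]
board 6102 [array([633.2,  -5.1]), array([99.5, 63.9]), np.float64(1.1)]
```

View pics/b5.png

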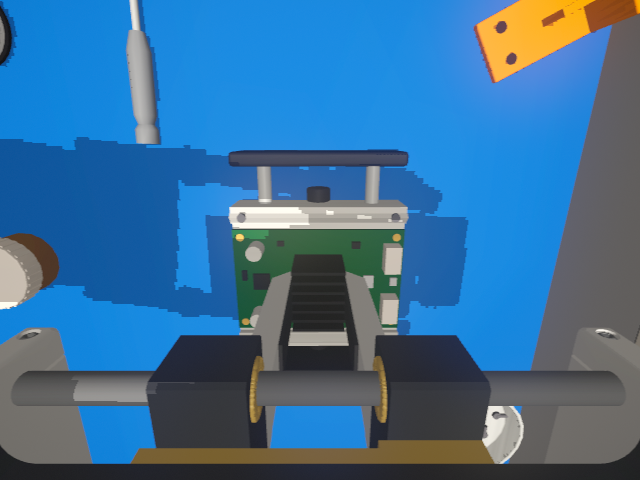

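```bash
python3 -m inch '[[-1,0,0,0.7,0,0,0],[-1,0,0,0,0,0,0],[-0.2,0,0,0,0,0,0],[-0.2,0,0,0,0,0,0],[-0.2,0,0,-30,0,0,0],[-0.2,0,0,-50,0,0,0],[-0.2,0,0,-50,0,0,0],[-0.2,0,0,-30,0,0,0],[1,0,0,0,0,0,0],[1,0,0,0,0,0,0]]'; python3 s2.py b6
```

```text
time: 7.6
ee_pos: [0.6337, -0.0061, 0.1952]
tool_rot: [0.701, 0.713, -0.001, -0.001]
ft_force: [-0.6, -0.3, -0.5]
finger_gap: 0.0542
t 7.6 tcp [ 0.6337 -0.0061  0.1952] a 1.0 gap 0.0542 f [-0.6 -0.3 -0.5]
holder 4705 [array([632.2,  -4.7]), array([100.2, 149.1]), np.float64(1.1)]
board 2978 [array([633.2,  -5.7]), array([97.1, 63.9]), np.float64(1.2)]
```

View pics/b6.png

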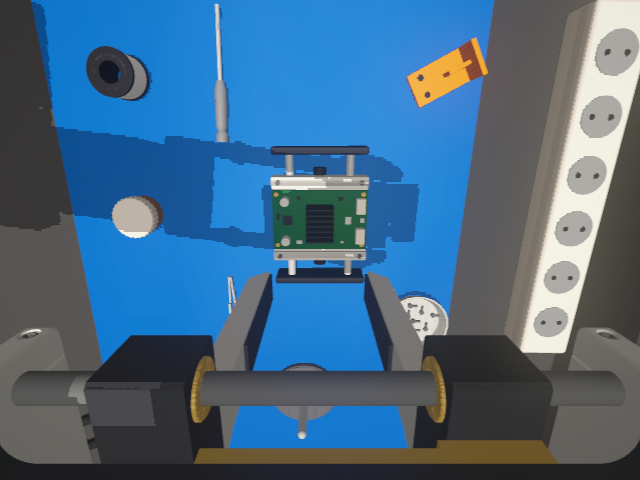

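```bash
python3 -m inch '[[1,20,-50,0,0,0,0],[1,30,-50,0,0,0,0],[1,35,-48,0,0,0,0],[1,48,0,0,0,0,0],[1,50,0,0,0,0,0],[1,50,0,0,0,0,0],[1,50,0,0,0,0,0],[1,50,0,0,0,0,0],[1,50,0,0,0,0,0],[1,0,0,0,0,0,0]]';python3 -m inch '[[1,0,0,0,0,0,0],[1,0,0,0,0,0,0]]'; cat > s3.py <<'E'
from w import *
circ(pts(.478,.378,.05,.040,.056),'large')
E
python3 s3.py r1
```

```text
time: 8.9
ee_pos: [0.4787, 0.3767, 0.194]
tool_rot: [0.699, 0.715, -0.002, -0.001]
ft_force: [1.0, -0.6, 0.0]
finger_gap: 0.094
time: 9.15
ee_pos: [0.4799, 0.3727, 0.1961]
tool_rot: [0.701, 0.713, -0.001, 0.0]
ft_force: [-0.4, -0.5, 0.4]
finger_gap: 0.0939
t 9.15 tcp [0.4799 0.3727 0.1961] a 0.93 gap 0.0939 f [-0.4 -0.5  0.4]
large 2452 circ [478.3 379.7] 30.1 z 0.0499
```

View pics/r1.png

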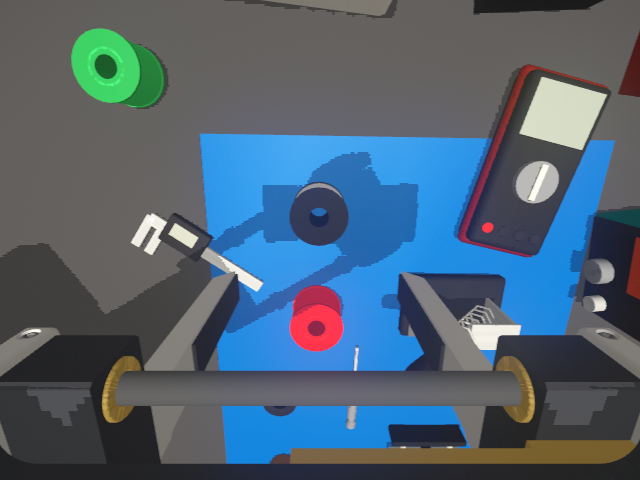

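```bash
python3 -m inch '[[1,7,-1.6,40,0,0,0],[1,0,0,50,0,0,0],[1,0,0,50,0,0,0],[1,0,0,30,0,0,0],[1,0,0,12,0,0,0],[1,0,0,0,0,0,0],[-1,0,0,0,0,0,0],[-1,0,0,0,0,0,0],[-1,0,0,0,0,0,0],[-1,0,0,0,0,0,0]]' 40;python3 -m inch '[[-1,0,0,0,0,0,0]]'
```

```text
time: 10.45
ee_pos: [0.4792, 0.3815, 0.0155]
tool_rot: [0.701, 0.713, 0.001, 0.0]
ft_force: [1.0, -0.4, 2.2]
finger_gap: 0.0602
time: 10.58
ee_pos: [0.4792, 0.3815, 0.0155]
tool_rot: [0.701, 0.713, 0.001, 0.0]
ft_force: [0.6, 0.5, 3.3]
finger_gap: 0.0604
```

```bash
python3 -m inch '[[-1,0,0,-25,0,0,0],[-1,0,0,-50,0,0,0],[-1,0,0,-50,0,0,0],[-1,0,0,-50,0,0,0],[-1,-20,0,-40,0,0,0],[-1,-50,0,0,0,0,0],[-1,-50,0,0,0,0,0],[-1,-50,0,0,0,0,0],[-1,-50,0,0,0,0,0],[-1,-50,0,0,0,0,0]]';python3 -m inch '[[-1,-50,0,0,0,0,0],[-1,-50,0,0,0,0,0],[-1,-50,20,0,0,0,0],[-1,-50,20,0,0,0,0],[-1,-50,20,0,0,0,0],[-1,-40,20,0,0,0,0],[-1,-20,30,0,0,0,0],[-1,0,17,0,0,0,0],[-1,0,0,0,0,0,0],[-1,0,0,0,0,0,0]]'
cat > s4.py <<'E'
from w import *
circ(pts(.617,-.25,.02,.03,.080),'post')
circ(pts(.617,-.25,.055,.005,.012),'disc')
x,y,z=s['ee_pos'];circ(pts(x,y,.04,z+.028,z+.040),'reeltop')
E
python3 s4.py r2
```

```text
time: 11.82
ee_pos: [0.4816, 0.1097, 0.2286]
tool_rot: [0.701, 0.713, -0.001, -0.001]
ft_force: [0.7, 0.3, -2.9]
finger_gap: 0.0598
time: 13.08
ee_pos: [0.6141, -0.1959, 0.2289]
tool_rot: [0.701, 0.713, -0.001, -0.001]
ft_force: [-0.5, 0.2, -3.5]
finger_gap: 0.0603
t 13.075 tcp [ 0.6141 -0.1959  0.2289] a 1.03 gap 0.0603 f [-0.5  0.2 -3.5]
post 0
disc 784 circ [ 617.5 -242.7] 43.0 z 0.008
reeltop 10337 circ [ 613.9 -189.1] 39.0 z 0.2634
```

View pics/r2.png

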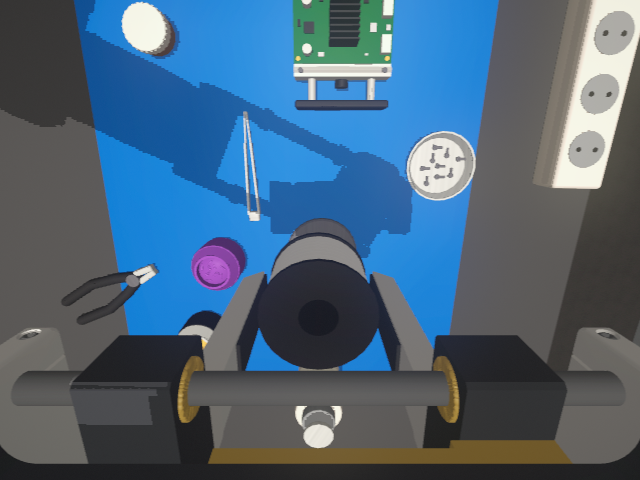

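```bash
cat > s5.py <<'E'
from h import *
from scipy.optimize import least_squares
im=cv2.imread('pics/r2.png').astype(int);W=np.load('r2_W.npy');s=manip.observe();e=s['ee_pos']
zt=e[2]-.0155+.05
g=im.sum(2)
m=(abs(W[...,2]-zt)<.006)&(np.hypot(W[...,0]-e[0],W[...,1]-e[1])<.036)
v,u=np.where(m);ok=(u>262)&(u<375)&(v>255)&(v<372);p=W[v[ok],u[ok]]
A=np.c_[p[:,:2]-e[:2],np.ones(len(p))];c=np.linalg.lstsq(A,p[:,2],rcond=None)[0];print(len(p),'tilt deg',np.degrees(c[:2]),'z-zt',c[2]-zt)
circ=cv2.minEnclosingCircle((p[:,:2]*1000).astype(np.float32));print(circ,e*1000)
print(im[318,318],im[318,290], W[318,318],W[318,290])
# bore: hole in mask
hm=(~m)[255:372,262:375].astype(np.uint8);n,l,st,cc=cv2.connectedComponentsWithStats(hm);print(st,cc+[262,255])
E
python3 s5.py
```

```text
9368 tilt deg [-0.22105269 -0.07970675] z-zt -0.0004521743407969736
((612.5838623046875, -197.508544921875), 30.477323532104492) [ 614.16405052 -195.90303163  229.3473352 ]
[34 27 26] [47 39 40] [ 0.61287498 -0.20747002  0.24651709] [ 0.59889875 -0.1981643   0.26294569]
[[   0    4  113  111 9412]
 [   0    0  113   39 1543]
 [  45   11    1    1    1]
 [  29   19    1    1    1]
 [  26   21    1    1    1]
 [  20   24    1    1    1]
 [  10   26    1    1    1]
 [  36   27    1    1    1]
 [  40   29    1    1    1]
 [  21   33    1    1    1]
 [  27   33    1    1    1]
 [  36   35    1    1    1]
 [  42   37    1    1    1]
 [  73   37    1    1    1]
 [  91   37    1    1    1]
 [   2   38    1    1    1]
 [  22   38    1    1    1]
 [   2   41    1    1    1]
 [  36   45   40   31  884]
 [ 100   47    1    1    1]
 [  92   49    1    1    1]
 [  31   54    1    1    1]
 [  86   58    1    1    1]
 [ 112   60    1    1    1]
 [   1   65    1    1    1]
 [   4   67    1    1    1]
 [   9   71    1    1    1]
 [ 103   70    1    1    1]
 [  56   76    1    1    1]
 [  79   76    1 
[... 866 characters left out ...]
  ]
 [317.5678733  314.0780543 ]
 [362.         302.        ]
 [354.         304.        ]
 [293.         309.        ]
 [348.         313.        ]
 [374.         315.        ]
 [263.         320.        ]
 [266.         322.        ]
 [271.         326.        ]
 [365.         325.        ]
 [318.         331.        ]
 [341.         331.        ]
 [359.         336.        ]
 [319.18005952 361.89657738]
 [294.         337.        ]
 [351.         337.        ]
 [369.         338.        ]
 [361.         341.        ]
 [276.         344.        ]
 [337.         346.        ]
 [310.         359.        ]
 [292.         361.        ]
 [321.         363.        ]
 [313.         366.        ]]
```

```bash
python3 -m inch '[[-1,-53.5,3.1,0,0,0,0],[-1,0,0,40,0,0,0],[-1,0,0,40,0,0,0],[-1,0,0,40,0,0,0],[-1,0,0,0,0,0,0],[-1,0,0,0,0,0,0]]'
python3 s4.py r3
python3 - <<'E'
from h import *
c=[]
for n,(u,v) in {'scene':(180,200),'side':(445,260)}.items():
    p,d=cams.snapshot(n);c.append(cv2.resize(p[v-48:v+48,u-64:u+64,::-1],(400,300),interpolation=2))
    W=cloud(n,d);m=(d>0)&(np.hypot(W[...,0]-.617,W[...,1]+.25)<.05)
    for a,b in[(.13,.15),(.085,.095),(.02,.074)]:
        q=W[m&(W[...,2]>a)&(W[...,2]<b)]
        if len(q)>5: cc=cv2.minEnclosingCircle((q[:,:2]*1000).astype(np.float32));print(n,a,len(q),np.round(cc[0],1),round(cc[1],1))
cv2.imwrite('pics/r3s.png',np.hstack(c))
E
```

```text
time: 13.88
ee_pos: [0.6202, -0.2503, 0.1117]
tool_rot: [0.701, 0.713, 0.0, 0.001]
ft_force: [0.8, -0.3, -3.0]
finger_gap: 0.0603
t 13.875 tcp [ 0.6202 -0.2503  0.1117] a 1.01 gap 0.0603 f [ 0.8 -0.3 -3. ]
post 0
disc 4317 circ [ 617.4 -252.6] 44.9 z 0.0082
reeltop 10368 circ [ 620.1 -243.6] 39.0 z 0.1464
scene 0.13 648 [ 622.1 -249.6] 43.0
scene 0.02 48 [ 620.5 -251. ] 5.8
side 0.13 213 [ 617.6 -253.3] 44.6
side 0.02 39 [ 614.8 -253.2] 5.6
```

View pics/r3s.png

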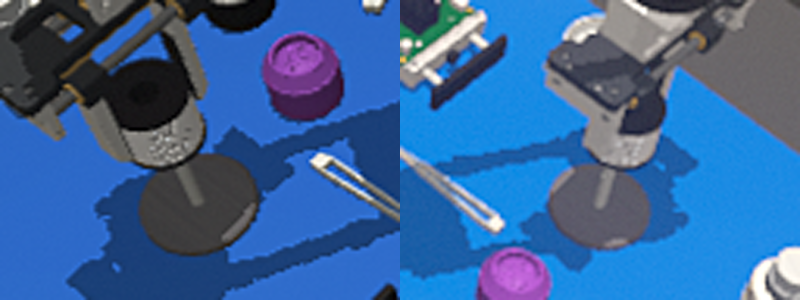

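View pics/r3.png

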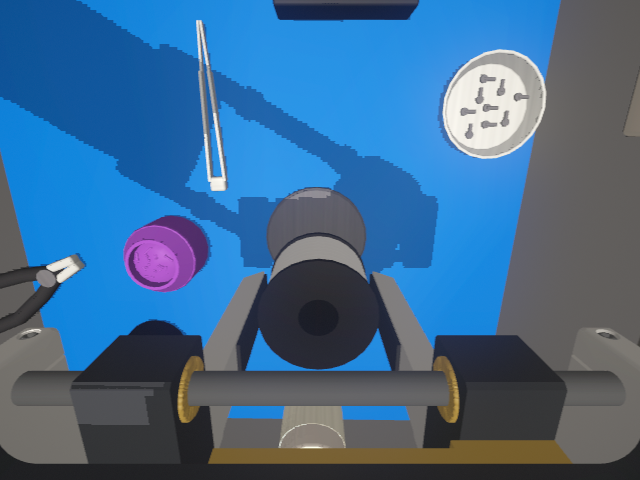

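```bash
python3 -m inch '[[-1,0,-1.3,15,0,0,0],[-1,0,0,20,0,0,0],[-1,0,0,20,0,0,0],[-1,0,0,0,0,0,0]]'
python3 -m inch '[[-1,0,0,15,0,0,0],[-1,0,0,12,0,0,0],[-1,0,0,5,0,0,0],[-1,0,0,0,0,0,0],[-1,0,0,0,0,0,0]]'
```

```text
time: 14.52
ee_pos: [0.6164, -0.2492, 0.0526]
tool_rot: [0.701, 0.713, -0.001, -0.002]
ft_force: [0.7, 0.3, -3.4]
finger_gap: 0.0603
time: 15.15
ee_pos: [0.6177, -0.2499, 0.0234]
tool_rot: [0.701, 0.713, -0.0, -0.0]
ft_force: [-2.8, 1.5, 3.0]
finger_gap: 0.0601
```

```bash
python3 -m inch '[[1,0,0,0,0,0,0],[1,0,0,0,0,0,0],[1,0,0,-25,0,0,0],[1,0,0,-50,0,0,0],[1,0,0,-50,0,0,0],[1,0,0,-45,0,0,0],[1,0,0,0,0,0,0],[1,0,0,0,0,0,0]]'
cat > s4.py <<'E'
from w import *
circ(pts(.617,-.25,.012,.063,.080),'post')
circ(pts(.617,-.25,.06,.005,.012),'disc')
circ(pts(.617,-.25,.04,.052,.062),'reeltop')
E
python3 s4.py r4
```

```text
time: 16.15
ee_pos: [0.618, -0.2499, 0.1921]
tool_rot: [0.701, 0.713, -0.0, -0.0]
ft_force: [0.5, 0.1, 0.2]
finger_gap: 0.0937
t 16.15 tcp [ 0.618  -0.2499  0.1921] a 1.0 gap 0.0937 f [0.5 0.1 0.2]
post 102 circ [ 615.9 -252. ] 5.1 z 0.0713
disc 1759 circ [ 615.7 -252.1] 44.7 z 0.0069
reeltop 2559 circ [ 614.9 -251.2] 30.1 z 0.0567
```

View pics/r4.png

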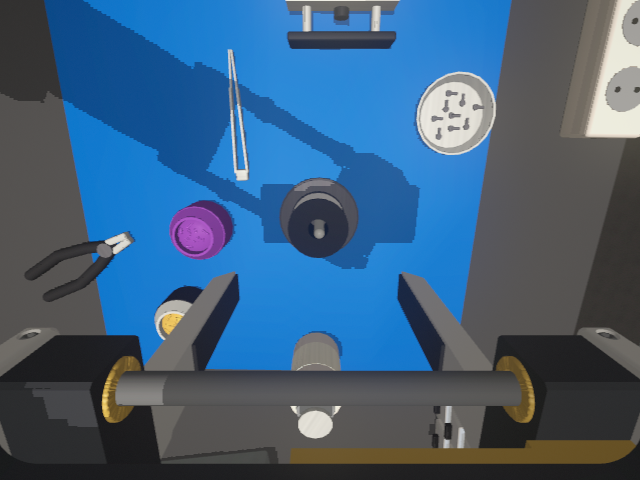

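```bash
python3 -m inch '[[1,20,-45,0,0,0,0],[1,25,-45,0,0,0,0],[1,35,-45,0,0,0,0],[1,38,-44,0,0,0,0],[1,50,0,0,0,0,0],[1,50,0,0,0,0,0],[1,50,0,0,0,0,0],[1,50,0,0,0,0,0],[1,50,0,0,0,0,0],[1,0,0,0,0,0,0]]'
python3 -m inch '[[1,0,0,0,0,0,0],[1,0,0,0,0,0,0]]'
cat > s6.py <<'E'
from w import *
circ(pts(.432,.134,.04,.027,.038),'small')
E
python3 s6.py m1
```

```text
time: 17.45
ee_pos: [0.4313, 0.1175, 0.1911]
tool_rot: [0.699, 0.715, -0.001, -0.001]
ft_force: [-0.2, -0.5, 0.2]
finger_gap: 0.0939
time: 17.7
ee_pos: [0.4326, 0.1136, 0.1922]
tool_rot: [0.702, 0.713, -0.001, -0.0]
ft_force: [0.2, -0.6, 0.5]
finger_gap: 0.0942
t 17.7 tcp [0.4326 0.1136 0.1922] a 0.9 gap 0.0942 f [ 0.2 -0.6  0.5]
small 1129 circ [432.3 133.9] 22.0 z 0.0318
```

View pics/m1.png

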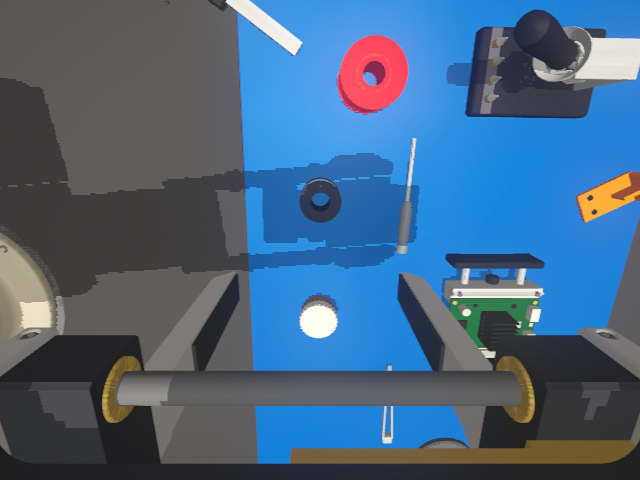

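```bash
python3 -m inch '[[0.5,20.3,0,40,0,0,0],[0.5,0,0,50,0,0,0],[0.5,0,0,50,0,0,0],[0.5,0,0,30,0,0,0],[0.5,0,0,15,0,0,0],[0.5,0,0,0,0,0,0],[-1,0,0,0,0,0,0],[-1,0,0,0,0,0,0],[-1,0,0,0,0,0,0],[-1,0,0,0,0,0,0]]' 25;python3 -m inch '[[-1,0,0,0,0,0,0],[-1,0,0,-10,0,0,0],[-1,0,0,-50,0,0,0],[-1,0,0,-50,0,0,0],[-1,0,0,-50,0,0,0],[-1,0,0,0,0,0,0]]'
```

```text
time: 19.0
ee_pos: [0.4332, 0.1351, 0.0085]
tool_rot: [0.701, 0.713, 0.001, 0.001]
ft_force: [0.4, -0.5, 4.4]
finger_gap: 0.0428
time: 19.75
ee_pos: [0.4349, 0.1356, 0.1717]
tool_rot: [0.701, 0.713, 0.004, 0.003]
ft_force: [-0.7, 0.7, -1.6]
finger_gap: 0.0429
```

```bash
python3 -m inch '[[-1,-48,0,-10,0,0,0],[-1,-48,20,0,0,0,0],[-1,-48,20,0,0,0,0],[-1,-48,20,0,0,0,0],[-1,-45,23,0,0,0,0],[-1,-45,23,0,0,0,0],[-1,-45,23,0,0,0,0],[-1,-35,27,0,0,0,0],[-1,-22,20,0,0,0,0],[-1,0,0,0,0,0,0]]';python3 -m inch '[[-1,0,0,0,0,0,0],[-1,0,0,0,0,0,0]]'
cat > s7.py <<'E'
from w import *
circ(pts(.617,-.25,.012,.063,.080),'post')
circ(pts(.617,-.25,.06,.005,.012),'disc')
circ(pts(.617,-.25,.04,.052,.062),'reeltop')
e=s['ee_pos'];zt=e[2]-.0085+.032
m=(abs(W[...,2]-zt)<.005)&(np.hypot(W[...,0]-e[0],W[...,1]-e[1])<.028)
v,u=np.where(m);q=W[m]
print(u.min(),u.max(),v.min(),v.max());ok=(abs(q[:,0]-e[0])<.0195);q=q[ok]
A=np.c_[q[:,:2]-e[:2],np.ones(len(q))];c=np.linalg.lstsq(A,q[:,2],rcond=None)[0];print('tilt',np.degrees(c[:2]),'dz',c[2]-zt)
circ(q,'small')
E
python3 s7.py m2
```

```text
time: 21.0
ee_pos: [0.6149, -0.2468, 0.1748]
tool_rot: [0.701, 0.713, -0.001, -0.002]
ft_force: [-0.4, 0.7, -1.7]
finger_gap: 0.0429
time: 21.25
ee_pos: [0.6141, -0.2444, 0.1776]
tool_rot: [0.701, 0.714, -0.0, -0.001]
ft_force: [-0.8, 0.1, -1.7]
finger_gap: 0.0424
t 21.25 tcp [ 0.6141 -0.2444  0.1776] a 1.05 gap 0.0424 f [-0.8  0.1 -1.7]
post 102 circ [ 616.9 -252. ] 4.9 z 0.0721
disc 1920 circ [ 616.9 -252.7] 45.1 z 0.008
reeltop 2043 circ [ 616.  -251.5] 29.9 z 0.0579
268 373 265 342
tilt [-0.07206037 -0.06453965] dz -0.00020393290059730895
small 4009 circ [ 612.8 -245.4] 22.4 z 0.2009
```

View pics/m2.png

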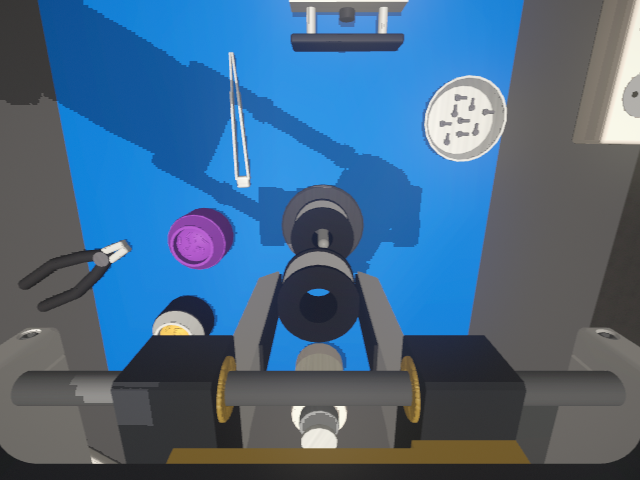

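```bash
python3 -m inch '[[-1,-6.7,3.9,0,0,0,0],[-1,0,0,30,0,0,0],[-1,0,0,30,0,0,0],[-1,0,0,0,0,0,0],[-1,0,0,0,0,0,0]]'
python3 s7.py m3
```

```text
time: 21.92
ee_pos: [0.62, -0.2529, 0.119]
tool_rot: [0.701, 0.713, 0.0, 0.001]
ft_force: [0.7, 0.6, -1.3]
finger_gap: 0.0431
t 21.925 tcp [ 0.62   -0.2529  0.119 ] a 1.0 gap 0.0431 f [ 0.7  0.6 -1.3]
post 0
disc 2649 circ [ 617.  -252.5] 44.9 z 0.0081
reeltop 2590 circ [ 616.1 -251.4] 29.9 z 0.0581
268 373 265 342
tilt [ 0.06315693 -0.02439203] dz -0.00011108947286600501
small 4022 circ [ 618.7 -253.8] 22.6 z 0.1424
```

View pics/m3.png

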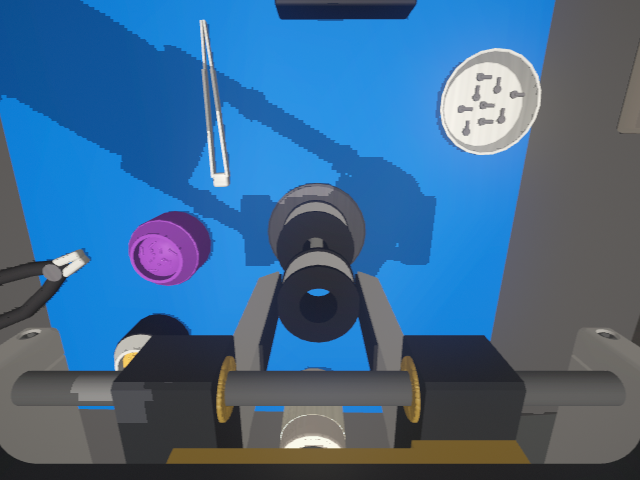

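```bash
python3 -m inch '[[-1,1.1,-1.5,12,0,0,0],[-1,0,0,12,0,0,0],[-1,0,0,12,0,0,0],[-1,0,0,0,0,0,0],[-1,0,0,0,0,0,0]]'
python3 -m inch '[[-1,0,0,8,0,0,0],[-1,0,0,5,0,0,0],[-1,0,0,2.5,0,0,0],[-1,0,0,0,0,0,0],[-1,0,0,0,0,0,0]]'
```

```text
time: 22.6
ee_pos: [0.6178, -0.2514, 0.0818]
tool_rot: [0.701, 0.713, 0.0, 0.0]
ft_force: [0.6, -0.1, -0.2]
finger_gap: 0.0426
time: 23.22
ee_pos: [0.6174, -0.2512, 0.0666]
tool_rot: [0.701, 0.713, -0.0, -0.0]
ft_force: [-1.2, 0.1, 1.7]
finger_gap: 0.0428
```

Contact with the large reel below; release and rise.

```bash
python3 -m inch '[[0.5,0,0,0,0,0,0],[0.5,0,0,0,0,0,0],[0.5,0,0,0,0,0,0],[0.5,0,0,-30,0,0,0],[0.5,0,0,-50,0,0,0],[1,0,0,-45,0,0,0],[1,0,0,0,0,0,0],[1,0,0,0,0,0,0]]'
cat > s8.py <<'E'
from w import *
circ(pts(.617,-.25,.06,.005,.012),'disc')
circ(pts(.617,-.25,.04,.085,.095),'smalltop')
circ(pts(.617,-.25,.034,.052,.060),'largetop')
circ(pts(.46,-.37,.04,.02,.037),'tip')
E
python3 s8.py m4
```

```text
time: 24.22
ee_pos: [0.6171, -0.2511, 0.1906]
tool_rot: [0.701, 0.713, -0.0, -0.001]
ft_force: [-0.8, -0.4, -0.7]
finger_gap: 0.0934
t 24.225 tcp [ 0.6171 -0.2511  0.1906] a 1.0 gap 0.0934 f [-0.8 -0.4 -0.7]
disc 1754 circ [ 615.7 -251.9] 44.7 z 0.0069
smalltop 1521 circ [ 614.7 -252.1] 22.2 z 0.0887
largetop 1017 circ [ 615.  -251.2] 29.9 z 0.0569
tip 308 circ [ 452.8 -358.7] 27.3 z 0.0307
```

View pics/m4.png

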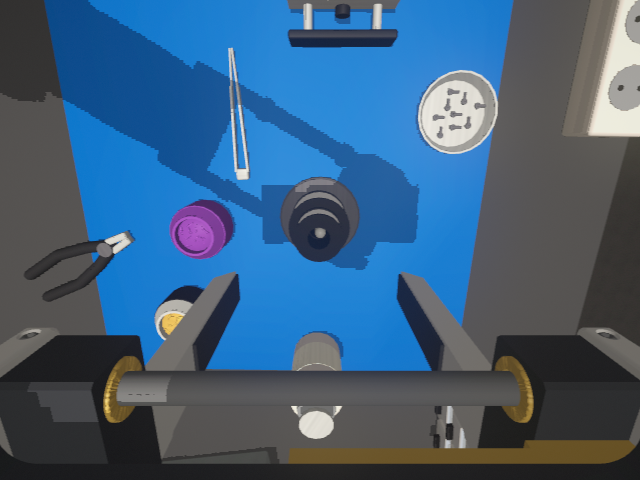

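```bash
python3 -m inch '[[1,0,-45,0,0,0,0],[1,-26,-45,0,0,0,0],[1,-30,-40,0,0,0,0],[1,-30,-30,0,0,0,0],[1,-30,0,0,0,0,0],[1,0,0,0,0,0,0],[1,0,0,0,0,0,0],[1,0,0,0,0,0,0]]'
cat > s8.py <<'E'
from w import *
circ(pts(.46,-.37,.036,.022,.037),'tip')
circ(pts(.46,-.37,.036,.042,.055),'tiptop')
E
python3 s8.py t1
```

```text
time: 25.28
ee_pos: [0.4597, -0.3687, 0.1907]
tool_rot: [0.7, 0.714, 0.0, -0.001]
ft_force: [0.7, 0.1, -0.5]
finger_gap: 0.0943
t 25.275 tcp [ 0.4597 -0.3687  0.1907] a 1.07 gap 0.0943 f [ 0.7  0.1 -0.5]
tip 348 circ [ 459.2 -370.7] 29.9 z 0.0336
tiptop 1600 circ [ 459.1 -370.2] 25.3 z 0.0452
```

View pics/t1.png

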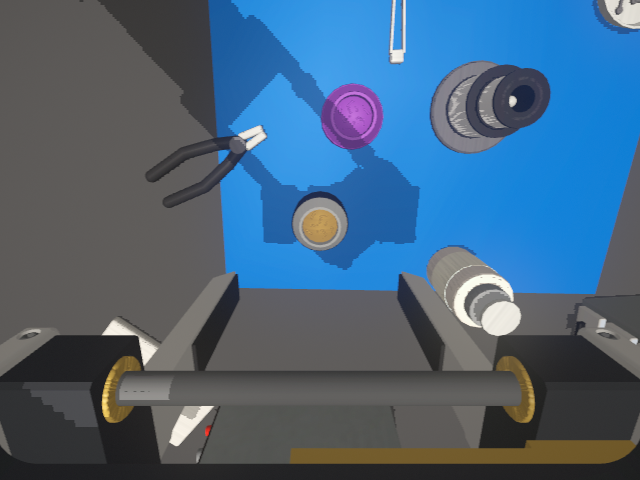

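```bash
python3 -m inch '[[1,-1.7,-0.5,40,0,0,0],[1,0,0,50,0,0,0],[1,0,0,50,0,0,0],[1,0,0,30,0,0,0],[1,0,0,14,0,0,0],[1,0,0,0,0,0,0],[-1,0,0,0,0,0,0],[-1,0,0,0,0,0,0],[-1,0,0,0,0,0,0],[-1,0,0,0,0,0,0]]' 25;python3 -m inch '[[-1,0,0,0,0,0,0],[-1,0,0,-10,0,0,0],[-1,0,0,-50,0,0,0],[-1,0,0,-50,0,0,0],[-1,0,0,-50,0,0,0],[-1,0,0,0,0,0,0]]'
```

```text
time: 26.58
ee_pos: [0.4599, -0.3722, 0.008]
tool_rot: [0.701, 0.713, 0.0, 0.001]
ft_force: [1.0, 0.1, 2.3]
finger_gap: 0.0594
time: 27.32
ee_pos: [0.4608, -0.3737, 0.1718]
tool_rot: [0.701, 0.713, -0.0, 0.004]
ft_force: [0.1, -0.0, -2.0]
finger_gap: 0.0596
```

```bash
python3 -m inch '[[-1,50,0,0,0,0,0],[-1,50,0,0,0,0,0],[-1,50,0,0,0,0,0],[-1,50,0,0,0,0,0],[-1,50,0,0,0,0,0],[-1,50,10,0,0,0,0],[-1,50,20,0,0,0,0],[-1,50,20,0,0,0,0],[-1,0,0,0,0,0,0],[-1,0,0,0,0,0,0]]'
cat > s9.py <<'E'
from w import *
for f in [None,'m1','r1']:
    V=W if f is None else np.load(f+'_W.npy')
    m=(abs(V[...,0]-.65)<.09)&(abs(V[...,1]-.275)<.075)
    for a,b in [(.012,.020)]:
        q=V[m&(V[...,2]>a)&(V[...,2]<b)];rect(q,str(f)); print(np.percentile(q,[1,99],axis=0).round(4).tolist())
        np.save('iron_%s.npy'%f,q)
E
python3 s9.py t2
```

```text
time: 28.58
ee_pos: [0.5007, 0.0288, 0.1658]
tool_rot: [0.701, 0.714, -0.002, -0.001]
ft_force: [0.4, -0.4, -2.1]
finger_gap: 0.0597
t 28.575 tcp [0.5007 0.0288 0.1658] a 1.06 gap 0.0597 f [ 0.4 -0.4 -2.1]
None 1409 [array([641.7, 223.9]), array([118.7,   7.9]), np.float64(0.7)]
[[0.5836, 0.2206, 0.0122], [0.6993, 0.228, 0.0183]]
m1 6544 [array([641.3, 261.3]), array([120.3,  79.6]), np.float64(0.1)]
[[0.5823, 0.2222, 0.0126], [0.6981, 0.2993, 0.019]]
r1 2554 [array([645.4, 277.6]), array([134.1, 114.1]), np.float64(77.3)]
[[0.5828, 0.2262, 0.0126], [0.6993, 0.3021, 0.019]]
```

View pics/t2.png

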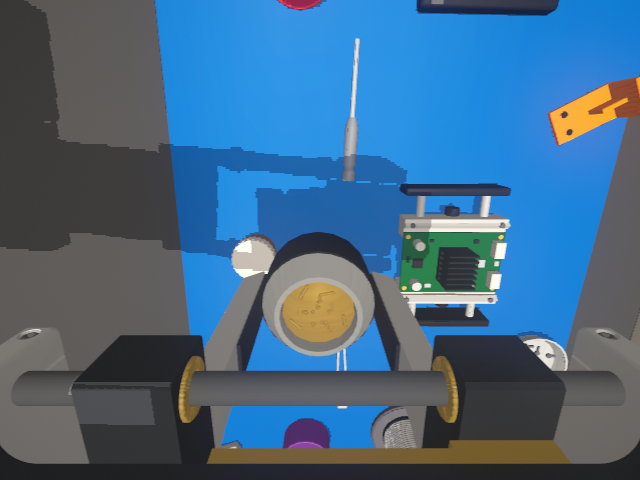

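```bash
python3 -c "
import numpy as np
W=np.load('t2_W.npy')
for u,v in [(350,150),(355,60),(560,120),(585,140),(575,105)]: print(W[v,u].round(3))"
```

```text
[0.529 0.101 0.013]
[0.53  0.181 0.008]
[0.732 0.133 0.004]
[ 0.764  0.115 -0.001]
[0.742 0.146 0.005]
```

```bash
python3 -m inch '[[-1,30,35,0,0,0,0],[-1,30,35,0,0,0,0],[-1,30,35,0,0,0,0],[-1,6,33,0,0,0,0],[-1,0,0,40,0,0,0],[-1,0,0,50,0,0,0],[-1,0,0,0,0,0,0],[-1,0,0,0,0,0,0]]'; python3 s9.py t3|head -1
```

```text
time: 29.62
ee_pos: [0.6395, 0.1263, 0.0786]
tool_rot: [0.701, 0.713, 0.001, 0.001]
ft_force: [0.2, 0.8, -1.3]
finger_gap: 0.0596
t 29.625 tcp [0.6395 0.1263 0.0786] a 0.91 gap 0.0596 f [ 0.2  0.8 -1.3]
```

View pics/t3.png

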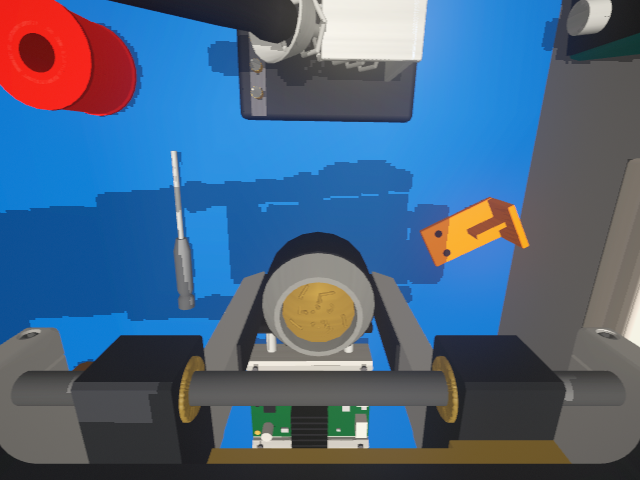

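```bash
python3 -m inch '[[-1,0,0,35,0,0,0],[-1,0,0,25,0,0,0],[-1,0,0,9,0,0,0],[-1,0,0,0,0,0,0],[-1,0,0,0,0,0,0]]'
```

```text
time: 30.3
ee_pos: [0.6399, 0.1275, 0.0101]
tool_rot: [0.701, 0.713, 0.001, 0.001]
ft_force: [0.5, 0.7, -1.3]
finger_gap: 0.0596
```

```bash
python3 -m inch '[[-1,0,0,1.8,0,0,0],[-1,0,0,0,0,0,0],[-1,0,0,0,0,0,0],[0.7,0,0,0,0,0,0],[0.7,0,0,0,0,0,0],[0.7,0,0,0,0,0,0],[0.7,0,0,-40,0,0,0],[0.7,0,0,-50,0,0,0],[0.7,0,0,-50,0,0,0],[0.7,0,0,-40,0,0,0]]'; python3 -m inch '[[1,-20,-20,0,0,0,0],[1,-40,-40,0,0,0,0],[1,-40,-50,0,0,0,0],[1,-40,-50,0,0,0,0],[1,0,-45,0,0,0,0],[1,0,0,0,0,0,0],[1,0,0,0,0,0,0]]'
cat > s10.py <<'E'
from w import *
circ(pts(.637,.128,.05,.022,.037),'tip')
circ(pts(.637,.128,.05,.042,.055),'tiptop')
circ(pts(.433,-.008,.04,.024,.036),'jar')
E
python3 s10.py j1
```

```text
time: 31.55
ee_pos: [0.6388, 0.1274, 0.1886]
tool_rot: [0.701, 0.713, 0.001, 0.001]
ft_force: [0.5, -1.0, -0.3]
finger_gap: 0.0804
time: 32.42
ee_pos: [0.4393, -0.0143, 0.1869]
tool_rot: [0.701, 0.713, 0.001, 0.001]
ft_force: [0.5, -0.1, -0.2]
finger_gap: 0.0937
t 32.425 tcp [ 0.4393 -0.0143  0.1869] a 0.99 gap 0.0937 f [ 0.5 -0.1 -0.2]
tip 904 circ [637.2 128.7] 30.3 z 0.0316
tiptop 2203 circ [636.4 129. ] 25.0 z 0.0448
jar 1390 circ [432.6  -7.8] 22.5 z 0.0295
```

View pics/j1.png

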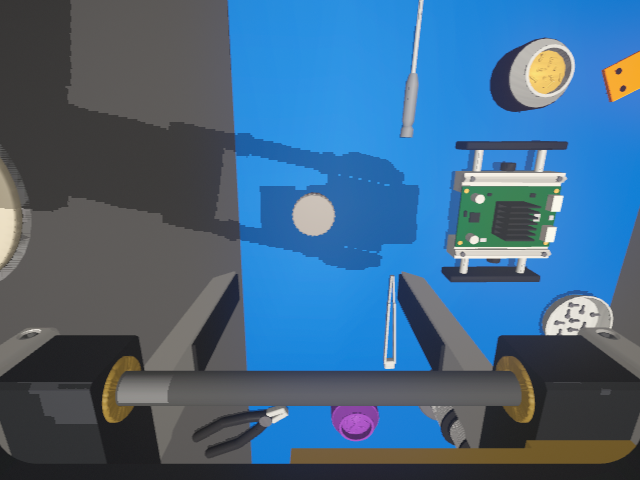

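```bash
python3 -m inch '[[0.5,6.4,-6.5,40,0,0,0],[0.5,0,0,50,0,0,0],[0.5,0,0,50,0,0,0],[0.5,0,0,30,0,0,0],[0.5,0,0,10,0,0,0],[0.5,0,0,0,0,0,0],[-1,0,0,0,0,0,0],[-1,0,0,0,0,0,0],[-1,0,0,0,0,0,0],[-1,0,0,0,0,0,0]]' 15;python3 -m inch '[[-1,0,0,0,0,0,0],[-1,0,0,-20,0,0,0],[-1,0,0,-20,0,0,0],[-1,0,30,-20,0,0,0],[-1,0,40,0,0,0,0],[-1,0.5,33,0,0,0,0],[-1,0,0,0,0,0,0],[-1,0,0,0,0,0,0],[-1,0,0,0,0,0,0]]'
```

```text
time: 33.72
ee_pos: [0.4326, -0.0081, 0.0073]
tool_rot: [0.701, 0.713, 0.001, 0.001]
ft_force: [-0.7, -0.1, 5.3]
finger_gap: 0.043
time: 34.85
ee_pos: [0.5328, -0.0055, 0.0662]
tool_rot: [0.701, 0.713, -0.001, -0.001]
ft_force: [0.1, -0.2, -0.5]
finger_gap: 0.0433
```

```bash
python3 -m inch '[[-1,-1,2,25,0,0,0],[-1,0,0,20,0,0,0],[-1,0,0,10,0,0,0],[-1,0,0,3.5,0,0,0],[-1,0,0,0,0,0,0],[-1,0,0,0,0,0,0]]'
```

```text
time: 35.6
ee_pos: [0.5372, -0.0067, 0.0086]
tool_rot: [0.701, 0.713, 0.0, 0.001]
ft_force: [0.7, -0.4, 0.0]
finger_gap: 0.0436
```

```bash
python3 -m inch '[[-1,0,0,1.2,0,0,0],[-1,0,0,0,0,0,0],[0.12,0,0,0,0,0,0],[0.12,0,0,0,0,0,0],[0.12,0,0,0,0,0,0],[0.12,0,0,-30,0,0,0],[0.12,0,0,-50,0,0,0],[0.12,0,0,-50,0,0,0],[0.12,0,-40,-40,0,0,0],[0.12,0,-40,-30,0,0,0]]';python3 -m inch '[[0.12,0,0,0,0,0,0],[0.12,0,0,0,0,0,0]]'
cat > s11.py <<'E'
from w import *
circ(pts(.637,.128,.05,.022,.037),'tip')
circ(pts(.537,-.006,.04,.024,.036),'jar')
rect(pts(.633,-.005,.1,.012,.045),'holder')
rect(pts(.633,-.005,.1,.028,.06,green),'board')
g=pts(.633,-.005,.1,.028,.034,green);A=np.c_[g[:,:2]-g[:,:2].mean(0),np.ones(len(g))];print(np.degrees(np.linalg.lstsq(A,g[:,2],rcond=None)[0][:2]),g[:,2].mean())
for n,(u,v) in {'scene':(200,200),'side':(440,250)}.items():
    p,d2=cams.snapshot(n);cv2.imwrite(f'pics/f_{n}.png',cv2.resize(p[v-150:v+150,u-200:u+200,::-1],(800,600),interpolation=2))
    W2=cloud(n,d2)
    for lab,x,y,a,b in [('disc',.617,-.25,.004,.012),('large',.617,-.25,.052,.061),('small',.617,-.25,.084,.095),('bottle',.617,-.43,.02,.125)]:
        q=W2[(d2>0)&(np.hypot(W2[...,0]-x,W2[...,1]-y)<.055)&(W2[...,2]>a)&(W2[...,2]<b)];circ(q,n+' '+lab)
E
python3 s11.py f1
```

```text
time: 36.85
ee_pos: [0.4564, -0.0081, 0.2084]
tool_rot: [0.701, 0.713, 0.0, 0.001]
ft_force: [1.1, -1.2, -0.1]
finger_gap: 0.0526
time: 37.1
ee_pos: [0.4571, -0.008, 0.2065]
tool_rot: [0.701, 0.713, 0.0, 0.0]
ft_force: [-0.7, -0.5, -0.2]
finger_gap: 0.0528
t 37.1 tcp [ 0.4571 -0.008   0.2065] a 0.99 gap 0.0528 f [-0.7 -0.5 -0.2]
tip 773 circ [636.3 128.9] 30.0 z 0.032
jar 1242 circ [534.5  -6.5] 22.6 z 0.0288
holder 9884 [array([608.1,  -5.2]), array([149.8, 149.5]), np.float64(1.0)]
board 2882 [array([632.5,  -5.4]), array([100.1,  62.7]), np.float64(1.1)]
[-0.14534538 -0.08624384] 0.03087704742662393
scene disc 433 circ [ 622.4 -246.4] 50.6 z 0.0077
scene large 189 circ [ 619.5 -251.2] 30.8 z 0.0574
scene small 231 circ [ 617.6 -251.5] 23.4 z 0.0893
scene bottle 928 circ [ 619.9 -428.2] 29.8 z 0.0758
side disc 281 circ [ 611.5 -249.6] 50.9 z 0.0071
side large 131 circ [ 614.4 -252.4] 30.1 z 0.0566
side small 157 circ [ 616.1 -251.8] 23.7 z 0.0885
side bottle 747 circ [ 614.3 -431.8] 30.8 z 0.0772
```

View pics/f_side.png

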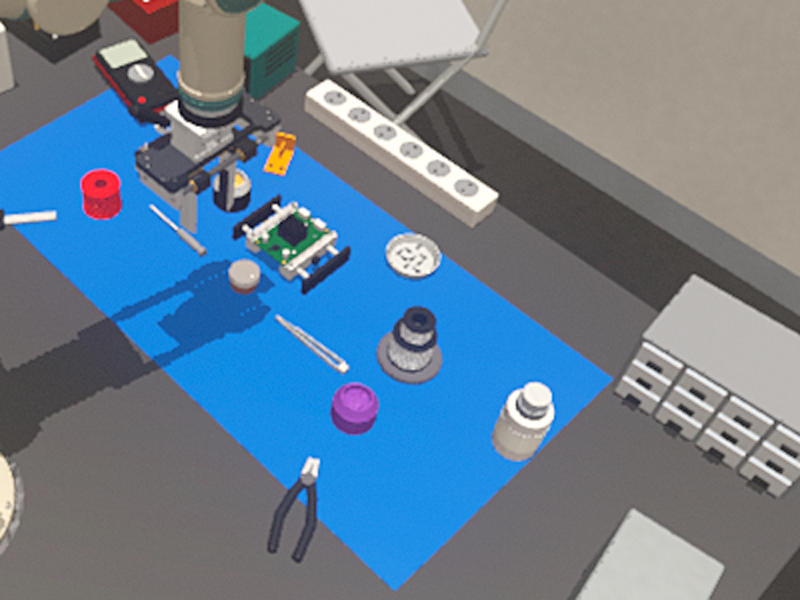

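View pics/f1.png

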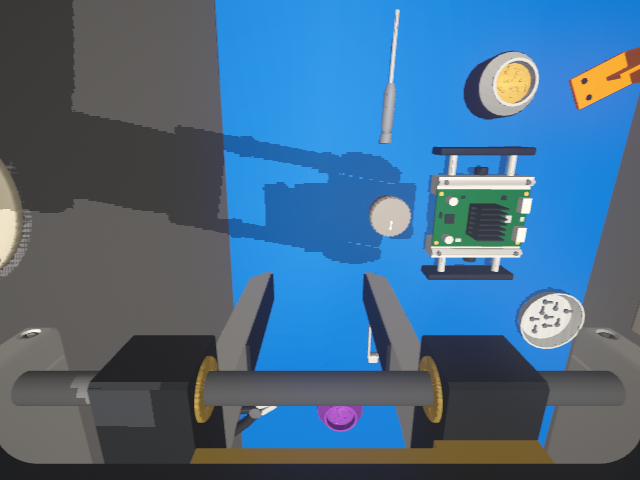

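View pics/f_scene.png

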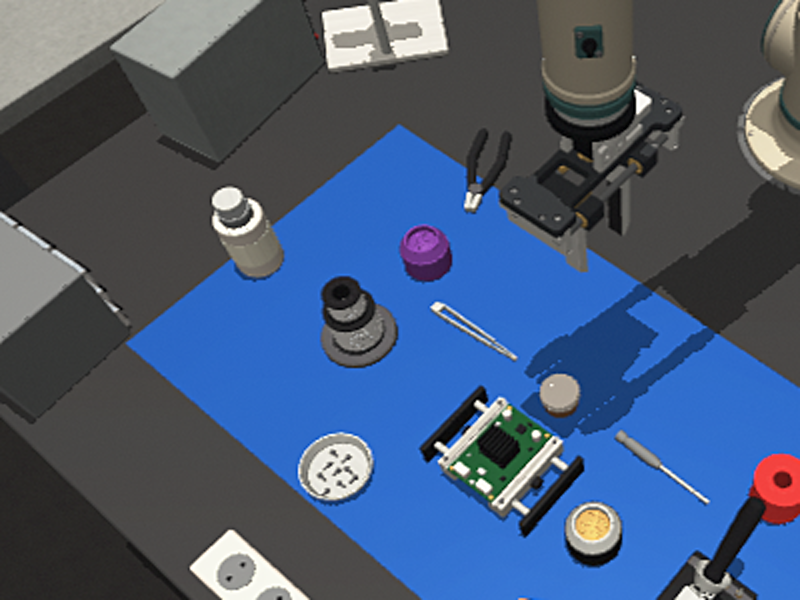

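```bash
python3 -c "
from workcell import manip
print(manip.hand_in(), manip.observe()['time'])"
```

```text
the job is handed in; nothing more can be done
the job is handed in; nothing more can be done
```

The bench is set out and the job was handed in at about 37 s of the 131 s allowed. The hand-in reports no verdict, so these results come from my last camera checks:

| Thing | Last measurement | Limit |
|---|---|---|
| Large reel | On the stand's disc, centred to about 1 mm | 8 mm |
| Small reel | Resting on the large reel, centred to about 1 mm, top at about 89 mm | 8 mm |
| Circuit board | Flat on the ledges at 30–31 mm, tilt under 0.2°, heat sink up, about 1 mm off centre, yaw matching the holder | 15 mm along, 6 mm across, 2.6° tilt |
| Tip cleaner | Upright at (0.637, 0.129), about 133 mm from both the holder and the iron stand, about 5 mm off the stand's cross line | 162 mm and 35 mm |
| Flux jar | Upright, about 98 mm in front of the holder's centre (a gap of about 26 mm), on its middle line to about 1 mm | 74–115 mm, 27 mm |
| Alcohol bottle | Never touched, still standing | – |

The red and green reels and the purple pot were left alone, and the gripper is clear of everything.

- **Camera disagreement:** the scene and side cameras differ from the wrist camera by about 3 mm in x, so I relied on the wrist camera.
- **Discarded fit:** in the last check, one outline fit of the board holder wrongly took in the flux jar. I ignored it and used the earlier holder fit.

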